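Bolt the hatch of the book-returns box and hold its flap open

ROBOT

A 6-joint arm with a two-finger parallel gripper is mounted at the origin on the work surface. World frame = base frame: x ahead of the robot, y to its left, z up, the work surface at z = 0. Lengths are in mm, angles in rad, forces in N, time in s.
With the tool pointing down it reaches from about 300 to 775 mm from the base axis. Payload 14.6 kg.
Tool frame: the origin (TCP) lies between the finger pads, 19 mm behind the fingertips; this is the grasp point; z points along the fingers, y is the line along which they close (so a half turn about z gives the same grasp; the last joint's range is limited). The gripper opens to 85 mm and grips with 20 to 120 N. Pads are 22 mm wide; open, the fingers measure 114 mm over their backs; the gripper's body (76 mm by 85 mm) begins 54 mm behind the grasp point. The pads swing forward as they close: fully open they stand 13 mm farther back than shut.
Start: joints at [-1.24, 0.3, 1.521, -0, 1.321, -0.067], TCP at [213.057, -507.046, 249.981] pointing down, gripper open.
Joint ranges: [-3.03, 3.03], [-0.79, 2.21], [0.23, 2.52], [-1.04, 4.18], [0, 3.07], [-2.55, 2.55]. Speed limits (rad/s): [2.22, 2.22, 2.57, 3.14, 3.14, 3.14].

INTERFACE

Orientations are given as a unit quaternion [w, x, y, z].
In Python, from rig import bot gives the robot as it stands. Calls block until the motion is done:
- bot.move_to(position, orientation): joint-space move of the TCP to a pose.
- bot.servo_line(position, attitude=None, speed=150, until_force=None): straight line of the TCP; attitude=None keeps the orientation; speed is the mean speed in mm/s. With until_force (N) it stops when the force on the tool has changed by that much, and returns True; else False.
- bot.move_joints(angles): joint-space move.
- bot.move_gripper(opening, grip_force=None): finger opening in mm; grip_force is the grip in N (None keeps the last); returns when the fingers have stopped.
- bot.dwell(seconds).
- bot.ik(position, orientation): joint angles nearest the present ones, or None.
- bot.read_state(): the state.
- bot.read_camera(name): name is "scene" or "top"; returns a dict with "image" (480x640x3 uint8, blue, green, red), "depth" (480x640 float32, mm along the optical axis (not along the pixel's ray), 0 where there is no reading), "fovy" (degrees; the focal length in pixels is half the picture's height over the tangent of half this angle, whatever the lens; pixels are square), "cx", "cy" (the principal point, pixels), "k1" (the pictures are not rectified: a ray, as slopes to the right and down, at radius r is drawn at 1 + k1 r^2 times it, then the intrinsics apply), "eye" and "attitude" of the camera in the world. Camera axes: x right, y down, z forward; pixel columns grow to the right and rows downward; lengths in mm; the calibration is good to about 2 mm. A picture is of the moment at which its call begins.
A pose or a line that the arm cannot do raises bot.MotionError and nothing moves.
- bot.finish_job(): hands the job in; it is judged then, once.
The state is a dict: "clock": time; "joint_positions": joint angles; "qvel": joint speeds; "effort": joint torques, N m; "ee_pos": TCP position; "tool_rot": TCP orientation; "ft_force": force on the tool from outside, world axes, zero at the start; "moment": the same for the moment, N m; "grip_width": finger opening in mm; "grip_force": force on a finger pad.
Only numpy, scipy, OpenCV 4.12 (cv2) and the standard library are available. Lean on these libraries where they do the work, as an engineer would, in place of code of your own. Each camera call takes 0.05 s, during which the arm holds its last target. There are 200 camera calls.

TASK

Get the library's book-returns box ready for someone to post books: first slide the bolt on its service hatch fully home into the keeper, and only then lift the self-closing flap beside it by its bar handle until it stands open at 45 degrees, holding it there in the gripper. The job finishes while you are still holding the flap steady at 45 degrees by the handle, so do not let go; the bolt stays home and the book, the mug and the hand stamp around the work stay where they are.

Things in the scene. Friction and masses are not known exactly. Their poses are not given: they have to be found in the camera images.
- returns_box: Brown wooden box fixed to the table, 260 (x) by 460 (y) by 140 mm high, flat top, 15 mm plinth lip round the foot. Origin: centre of its underside. Its -x long side is nearer the robot. Its top has two leaves: on the -y half the flap with the bar handle, on the +y half the service hatch, which carries the bolt and stays shut; between them a fixed strip (y -25 to +25 mm).
- bolt (a joint): Slide of the dark steel bolt on the hatch, in m: 0 = fully drawn back, 0.045 = end stop, fully home in the keeper; grows as the bolt moves along the box's -y, towards the flap half. Starts between 0 and 0.012. Stays where it is left; sliding takes about 2 N. Rod 12 mm thick, its axis 11 mm above the box top.
- bolt_knob (a point): Grip point on the axis of the bolt's upright knob, 42 mm above the box top; moves with the bolt. The knob is a vertical pin 12 mm in diameter that swells to 15 mm from 50 to 56 mm above the box top and ends at 60 mm. The bolt's rod, guides and keeper stand no higher than 22 mm above the box top.
- keeper (a point): Mouth of the keeper, the steel staple (26 mm long, 22 mm high) on the fixed strip between hatch and flap, which the bolt rod enters; 11 mm above the box top. Its axes are the box's.
- flap_angle (a joint): Opening angle of the flap, rad: 0 = shut, level with the box top; 0.785 = 45 degrees; stop at 1.5. The hinge lies along the box's y at the flap's far (+x) edge: the near edge rises and swings away from the robot. Weight and a spring pull it shut from every angle; 2 to 6 N at the handle lifts or holds it.
- flap_hinge (a point): Middle of the flap's hinge line, at the height of the box top. Its axes are the box's and it does not move.
- flap_bar (a point): Middle of the flap handle's round bar. Turns with the flap; its y is along the bar, its z the flap's upward normal. With the flap shut it lies 185 mm from the hinge line towards box -x and 40 mm above the box top.
- flap: The flap: brown wooden board 186 mm wide (y), reaching 210 mm from the hinge, 12 mm thick, 0.3 to 0.7 kg. On its upper face is a dark steel handle: a round bar 12 mm in diameter, 110 mm long along y, its axis 40 mm above the face, on two 10 mm posts at y = -50 and +50 mm. Origin: middle of the hinge line, on the upper face; its -x runs along the face to the handle, its z is the upward normal.
- book: Bystander: red closed hardback lying on the table at the box's +y side, 156 x 116 x 32 mm. Origin: centre of its underside.
- mug: Bystander: white mug standing on the table at the box's -y side, 80 mm in diameter, 92 mm high. Origin: centre of its underside.
- stamp: Bystander: turned wooden hand stamp, 32 mm in diameter and 68 mm high, standing upright on the rear outer part of the hatch. Origin: centre of its underside.

How it is judged (in metres and radians):
On the way, in this order (a step that is already met when the one before it is completed fails the run):
1. the bolt is slid home with the flap still shut (value of joint bolt above 0.0405 m and value of joint flap_angle below 0.08 rad), for 0.2 s.
2. the flap is held by its handle at 45 degrees (value of joint flap_angle between 0.646 and 0.925 rad and contact force between the fingers and flap above 1 N and distance between the grasp point and flap_bar below 0.06 m and value of joint bolt above 0.0405 m), for 0.3 s.
At the end, for the whole second after the job is handed in: The bolt is home in its keeper (within 4.5 mm of its end stop); the flap stands at 45 degrees, within 8 degrees, and is still (under 0.08 rad/s); the gripper holds it by the bar handle (fingers touch the flap with more than 1 N, TCP within 60 mm of the middle of the bar) (all of step 2 and velocity of joint flap_angle between -0.08 and 0.08 rad/s); the arm keeps its last pose, push and grip.
It fails at once if the flap is lifted (by more than about 7 degrees) before the bolt is home (value of joint flap_angle above 0.12 rad and not (value of joint bolt above 0.0405 m)).
It fails at once if the book, the mug or the stamp is shifted by more than 30 mm (distance of any of book, mug, stamp from where it was at the start of the episode above 0.03 m).
It fails at once if the mug or the stamp is tipped (angle between any of mug, stamp's own z axis and vertical above 0.4 rad).
It also fails if it takes over 45 s, if anything falls off the work surface, if the arm or the gripper's body presses on something with over 40 N, if the wrist force passes 120 N, or if a joint passes its speed limit or range.

## Working session

There is one attempt and no reset: what is moved stays moved. The work goes in short steps, each a Python script; the robot and the scene stay as the last script left them, time stands still between calls to the robot, and variables do not carry over. Pictures are saved under pics/ and viewed, at most 10 in all, crops included, and the job is handed in when it is done.

```bash
ls; mkdir -p pics; cat > h.py <<'E'
import numpy as np, cv2
from scipy.spatial.transform import Rotation as R
from rig import bot
def rot(q): return R.from_quat([q[1],q[2],q[3],q[0]])
def quat(r): x,y,z,w=r.as_quat(); return [w,x,y,z]
def world(c,uv,d=None,z=None):
    uv=np.atleast_2d(np.array(uv,float)); f=240/np.tan(np.radians(c['fovy'])/2)
    K=np.array([[f,0,c['cx']],[0,f,c['cy']],[0,0,1]])
    p=cv2.undistortPoints(uv.reshape(-1,1,2),K,np.array([c['k1'],0,0,0.])).reshape(-1,2)
    ray=rot(c['attitude']).apply(np.c_[p,np.ones(len(p))]); e=np.array(c['eye'])
    if z is not None: s=(z-e[2])/ray[:,2]
    else: s=d if d is not None else np.array([c['depth'][int(round(v)),int(round(u))] for u,v in uv])
    return e+ray*np.reshape(s,(-1,1))
def cloud(c):
    v,u=np.mgrid[0:480,0:640]; d=c['depth'].ravel()
    P=world(c,np.c_[u.ravel(),v.ravel()],d); P[d==0]=np.nan
    return P.reshape(480,640,3)
E
python3 - <<'E'
from h import *
import pickle
for n in('scene','top'):
    c=bot.read_camera(n); cv2.imwrite(f'pics/{n}0.png',c['image']); pickle.dump(c,open(n+'.pkl','wb'))
    print(n,c['eye'],c['attitude'],c['fovy'],c['cx'],c['cy'],c['k1'])
print(bot.read_state())
E
```

```text
pics
scene [1048.06369101 -210.30760795  886.74939168] [-0.24350741  0.81564973  0.50209663 -0.1527044 ] 56.89023707031971 320.3235396844258 242.68047159447576 -0.024432893939119998
top [ 369.68416483   19.78730215 1369.05642266] [ 0.07203332 -0.67566118  0.73005666 -0.07287278] 44.34778850989597 323.3276197412094 241.87943337533238 -0.059482257872267866
{'clock': 0.1, 'joint_positions': array([-1.23961607e+00,  3.00424293e-01,  1.52149654e+00, -4.03412920e-06,
        1.32070988e+00, -6.66231106e-02]), 'qvel': array([ 0.00038998, -0.00350115, -0.00311252,  0.00058872,  0.00042602,
       -0.0001849 ]), 'effort': array([ 1.92086678e-03, -5.44372630e+01, -3.62369406e+01,  7.17142143e-06,
        3.04006237e-03,  9.29316315e-06]), 'ee_pos': array([ 212.99176786, -506.8853294 ,  249.48274631]), 'tool_rot': array([-5.14236547e-04,  9.80283958e-01,  1.97593250e-01, -7.03932938e-05]), 'ft_force': array([-0.34461269,  0.30932834,  0.1159428 ]), 'moment': array([-0.03852619,  0.03814574, -0.00849552]), 'grip_force': 0.0, 'grip_width': 85.37629487294406}
```

View pics/scene0.png

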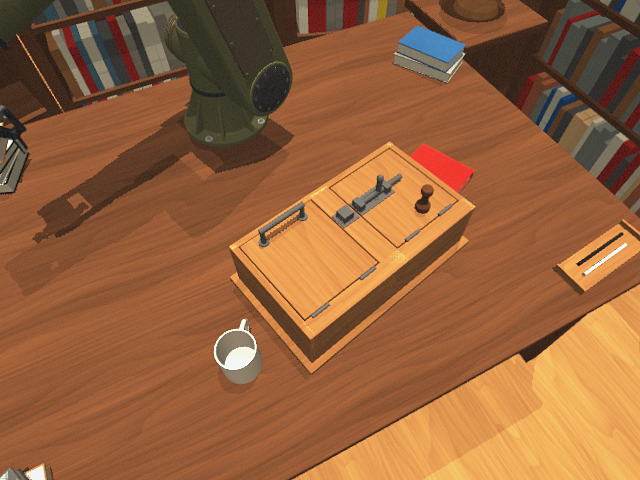

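View pics/top0.png

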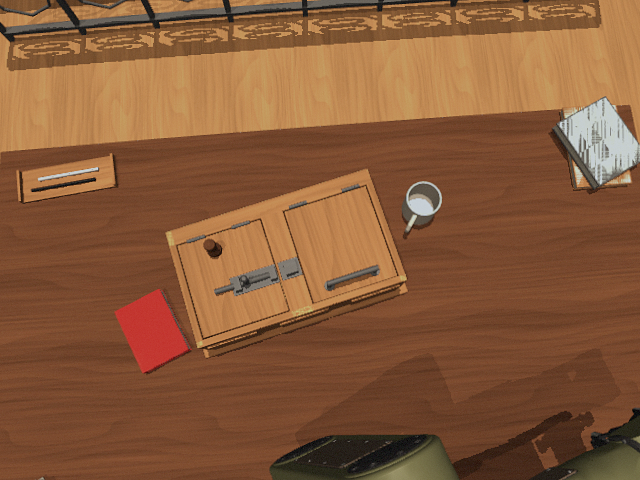

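The scene view shows the box with the flap bar (263–303, 205–243) and the bolt knob (380,183). In the top view the box top's corners are at about (167,232), (368,170), (407,283) and (202,346), with the knob near (243,282) and the bar from (328,285) to (378,270). I'll enlarge both.

```bash
python3 - <<'E'
import cv2
a=cv2.imread('pics/top0.png')[160:360,155:415]; cv2.imwrite('pics/tc.png',cv2.resize(a,None,fx=3,fy=3,interpolation=cv2.INTER_CUBIC))
a=cv2.imread('pics/scene0.png')[135:335,225:485]; cv2.imwrite('pics/sc.png',cv2.resize(a,None,fx=3,fy=3,interpolation=cv2.INTER_CUBIC))
E
```

```text
(no output)
```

View pics/tc.png

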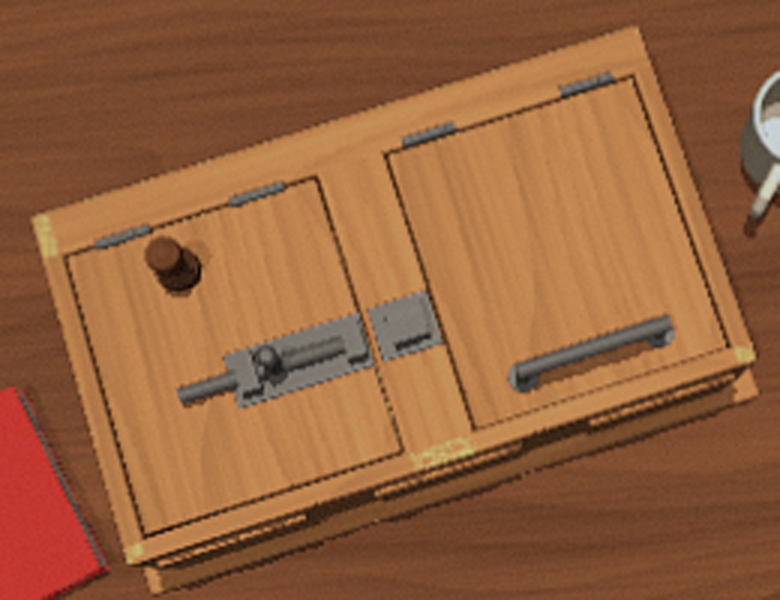

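View pics/sc.png

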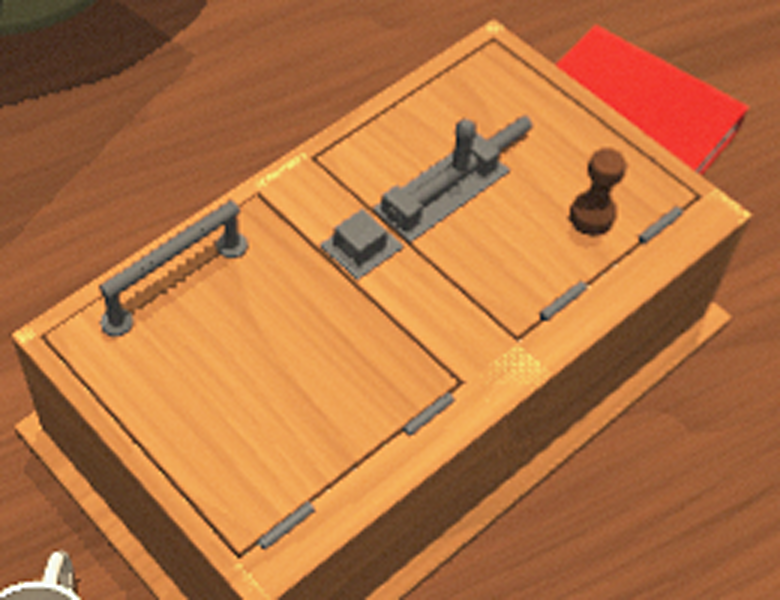

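The top crop shows box corners (33,217), (637,28), (754,360) and (130,563), the knob top at (265,352), and bar ends (520,376) and (667,327). The scene crop shows corners (493,22), (750,213) and (17,340), the knob top at (465,124), and bar ends (110,288) and (234,208).

```bash
python3 - <<'E'
from h import *
import pickle
from scipy.optimize import least_squares
T=pickle.load(open('top.pkl','rb'));S=pickle.load(open('scene.pkl','rb'))
t=lambda p:np.array(p)/3+[155-.33,160-.33]
s=lambda p:np.array(p)/3+[225-.33,135-.33]
ct=world(T,t([(33,217),(637,28),(754,360),(130,563)]),z=140)
cs=world(S,s([(750,213),(17,340),(493,22)]),z=140)
M=np.array([(130,230),(130,-230),(-130,-230),(-130,230)]);Ms=M[[0,2,3]]
def fit(m,w):
    def f(x):
        c,q=np.cos(x[2]),np.sin(x[2]); return (m@np.array([[c,q],[-q,c]])+x[:2]-w[:,:2]).ravel()
    r=least_squares(f,[450,0,0.]); return r.x,r.fun.round(1)
def loc(x,p): c,q=np.cos(x[2]),np.sin(x[2]); return ((p[:,:2]-x[:2])@np.array([[c,-q],[q,c]])).round(1)
for n,m,w,C,k,b in(('top',M,ct,T,t([(265,352)]),t([(520,376),(667,327)])),('scene',Ms,cs,S,s([(465,124)]),s([(110,288),(234,208)]))):
    x,r=fit(m,w);print(n,x,r)
    K=world(C,k,z=200);B=world(C,b,z=180);print('knob',K.round(1),loc(x,K),'bar',B.round(1),loc(x,B))
x,r=fit(np.r_[M,Ms],np.r_[ct,cs]);print('both',x,r)
# depth check
for C in(T,S):
    P=cloud(C).reshape(-1,3);P=P[~np.isnan(P[:,0])]
    L=loc(x,P);h=P[:,2]
    a=(abs(L[:,0])<120)&(abs(L[:,1])<220)
    print('topz',np.median(h[a&(h>120)]))
    k=a&(h>172)&(L[:,1]>0)&(L[:,0]<15);print('knob',k.sum(),np.median(L[k],0),L[k].min(0),L[k].max(0),np.percentile(h[k],[5,95]))
    k=a&(h>168)&(L[:,1]<0);print('bar',k.sum(),L[k].min(0),L[k].max(0),np.median(L[k],0),np.percentile(h[k],[5,50,95]))
    k=a&(h>165)&(L[:,1]>0)&(L[:,0]>25);print('stamp',k.sum(),np.median(L[k],0))
E
```

```text
top [6.02045349e+02 9.26519881e+01 2.36977538e-01] [ 0.9  1.6  2.  -1.  -1.1 -2.6 -1.8  1.9]
knob [[553.6 175.2 200. ]] [[-27.7  91.6]] bar [[527.    6.2 180. ]
 [552.7 -96.3 180. ]] [[ -93.2  -66.5]
 [ -92.3 -172.1]]
scene [6.04791397e+02 9.26524156e+01 2.51180455e-01] [ 2.6  2.6 -0.2 -3.4 -2.3  0.7]
knob [[550.1 173.5 200. ]] [[-32.9  91.9]] bar [[553.2 -93.7 180. ]
 [530.    6.4 180. ]] [[ -96.3 -167.7]
 [ -93.9  -64.9]]
both [6.02978175e+02 9.24196699e+01 2.42249553e-01] [ 0.5  1.8  3.9 -0.2  1.2 -3.2 -1.9  0.7  3.1  1.8 -4.3 -3.  -2.4  2.1]
topz 140.55412568112024
knob 50 [-31.4  91.6] [-36.5  85. ] [-23.   99.9] [179.14776099 201.99544503]
bar 316 [ -96.6 -173.8] [-84.  -64.6] [ -90.7  -119.75] [179.59761648 184.37753864 188.42975097]
stamp 132 [ 56.   137.55]
topz 140.3696790932811
knob 72 [-28.3   89.35] [-37.3  84.1] [-24.1  98.5] [173.51718991 200.92759042]
bar 345 [ -98.4 -174.6] [-85.1 -64. ] [ -89.7 -122.1] [174.76980719 183.59609725 187.02139133]
stamp 185 [ 59.5 133.7]
```

```bash
cat >> h.py <<'E'
YAW=0.242; C0=np.array([603,92.4]); BX=np.array([np.cos(YAW),np.sin(YAW),0]); BY=np.array([-np.sin(YAW),np.cos(YAW),0])
def down(ydir):
    z=np.array([0,0,-1.]); return quat(R.from_matrix(np.c_[np.cross(ydir,z),ydir,z]))
def st():
    s=bot.read_state(); print(round(s['clock'],2),s['ee_pos'].round(1),s['ft_force'].round(1),round(float(s['grip_width']),1),round(float(s['grip_force']),1)); return s
def best(p,dirs):
    j=bot.read_state()['joint_positions']
    o=[(abs(np.array(q)-j).max(),d) for d in map(down,dirs) if (q:=bot.ik(p,d)) is not None]
    return min(o)[1]
E
python3 - <<'E'
from h import *
k=np.array([552.,174.5,186])
q=best((k+[0,0,110]).tolist(),[BY,-BY])
bot.move_to((k+[0,0,110]).tolist(),q); st()
bot.move_gripper(50,30)
print(bot.servo_line(k.tolist(),q,100,until_force=12)); st()
bot.move_gripper(0,30); st()
print(bot.servo_line((k-BY*55).tolist(),q,40,until_force=18)); s=st()
print('moved',(k-s['ee_pos'])@BY)
c=bot.read_camera('scene'); cv2.imwrite('pics/s1.png',cv2.resize(c['image'][135:335,225:485],None,fx=3,fy=3))
E
```

```text
2.79 [552.2 173.8 295.9] [-0.4  0.1 -0.5] 85.5 0.0
False
4.48 [552.3 174.6 186.7] [-0.2 -0.2 -0.3] 49.8 0.0
4.91 [552.1 174.5 186.3] [-0.3 -0.4  2.8] 13.3 29.2
True
5.93 [562.2 133.1 186.3] [-2.9  8.1  4.7] 13.1 30.0
moved 42.649701852313605
```

View pics/s1.png

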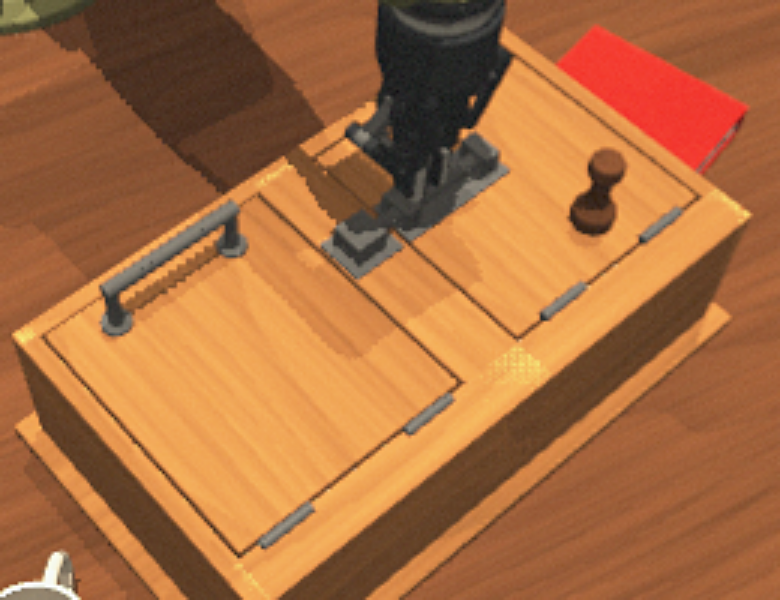

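The knob is gripped at about (430,180) in the crop and the rod's nose has reached the keeper. It moved 42.6 mm and then hit a hard stop. I'll press once more to confirm the stop, release, and check from above.

```bash
python3 - <<'E'
from h import *
s=st();p=s['ee_pos'];q=best(p.tolist(),[BY,-BY])
print(bot.servo_line((p-BY*8).tolist(),q,20,until_force=20)); s=st(); print((p-s['ee_pos'])@BY)
bot.move_gripper(45,30); p=st()['ee_pos']
bot.servo_line([p[0],p[1],300],q,150)
c=bot.read_camera('scene'); cv2.imwrite('pics/s2.png',cv2.resize(c['image'][135:335,225:485],None,fx=3,fy=3))
P=cloud(c).reshape(-1,3);P=P[~np.isnan(P[:,0])];L=np.c_[(P[:,:2]-C0)@BX[:2],(P[:,:2]-C0)@BY[:2]]
k=(abs(L[:,0]+30)<15)&(abs(L[:,1]-60)<45)&(P[:,2]>172)&(P[:,2]<204);print(k.sum(),np.median(L[k],0),L[k].min(0),L[k].max(0))
E
```

```text
5.98 [562.2 133.1 186.3] [-2.2  6.7  5. ] 13.7 30.0
True
6.23 [562.2 133.2 186.4] [-1.9  6.2  4. ] 13.1 30.3
-0.06408604872931654
6.64 [562.2 132.5 186. ] [ 0.3 -0.7  0.6] 44.7 0.0
73 [-29.03679859  47.1958462 ] [-37.90841028  42.51442872] [-23.76034499  55.59867168]
```

View pics/s2.png

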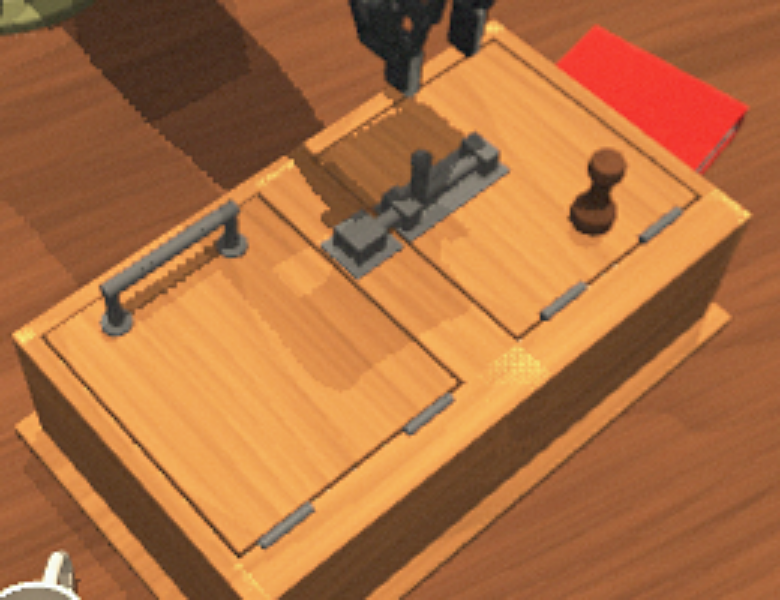

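The rod is seated in the keeper (362,240) with the knob at (422,165), against a hard stop, so the bolt is home. Now the flap: I'll grip the bar with the tool vertical and follow the arc.

```bash
python3 - <<'E'
from h import *
b=np.array([540.7,-44.4,181.])
up=b+[0,0,115]
q=best(up.tolist(),[BX,-BX])
H=b+185*BX-[0,0,40]
def bar(t): return H-BX*(185*np.cos(t)-40*np.sin(t))+np.array([0,0,185*np.sin(t)+40*np.cos(t)])
print(bot.ik(bar(.785).tolist(),q))
bot.move_to(up.tolist(),q); st()
bot.move_gripper(60,40)
print(bot.servo_line(b.tolist(),q,100,until_force=12)); st()
bot.move_gripper(0,40); st()
for t in np.linspace(0,.785,10)[1:]:
    bot.servo_line(bar(t).tolist(),q,60)
    s=st(); print('ang %.2f err'%t,(s['ee_pos']-bar(t)).round(1))
bot.dwell(.5); st()
c=bot.read_camera('scene'); cv2.imwrite('pics/s3.png',c['image'])
import pickle; pickle.dump(c,open('s3.pkl','wb'))
E
```

```text
[-9.86478378e-02  4.32886608e-01  1.22600490e+00 -4.44089210e-16
  1.48270114e+00 -3.40647838e-01]
8.75 [540.8 -44.  295.8] [0.6 0.5 0.1] 44.8 0.0
False
10.35 [541.  -44.4 181.6] [ 0.2 -0.5 -0.2] 60.0 0.0
10.85 [542.  -44.1 181.5] [12.6  2.9 -3.6] 10.1 39.6
11.28 [545.9 -43.1 197. ] [14.2  2.3 -8.1] 10.6 39.6
ang 0.09 err [1.2 0.3 0. ]
11.7 [551.1 -41.8 212.2] [12.6  1.2 -9.2] 10.9 39.5
ang 0.17 err [ 0.9  0.3 -0.3]
12.12 [557.4 -40.3 227. ] [ 7.6 -0.7 -7.4] 10.2 39.2
ang 0.26 err [ 0.5  0.1 -0.5]
12.55 [565.1 -38.4 241.8] [ 5.4 -0.4 -9. ] 10.3 38.9
ang 0.35 err [ 0.3  0.1 -0. ]
12.97 [573.9 -36.2 255.8] [-2.1 -1.7 -2.8] 10.2 39.3
ang 0.44 err [ 0.  -0.   0.4]
13.4 [583.7 -33.8 268.6] [-8.1 -2.4  2.8] 10.5 39.5
ang 0.52 err [-0.4 -0.2  0.5]
13.82 [594.8 -31.1 280.9] [-12.8  -2.4   7. ] 10.5 39.7
ang 0.61 err [-0.6 -0.2  1. ]
14.25 [607.  -28.2 292.3] [-14.3  -2.9  11.7] 10.5 39.8
ang 0.70 err [-0.6 -0.3  1.8]
14.68 [620.1 -25.  302.7] [-15.6  -2.8  16.5] 10.6 39.8
ang 0.79 err [-0.6 -0.3  2.7]
15.18 [620.  -25.  302.7] [-15.   -2.4  15.3] 10.4 39.8
```

View pics/s3.png

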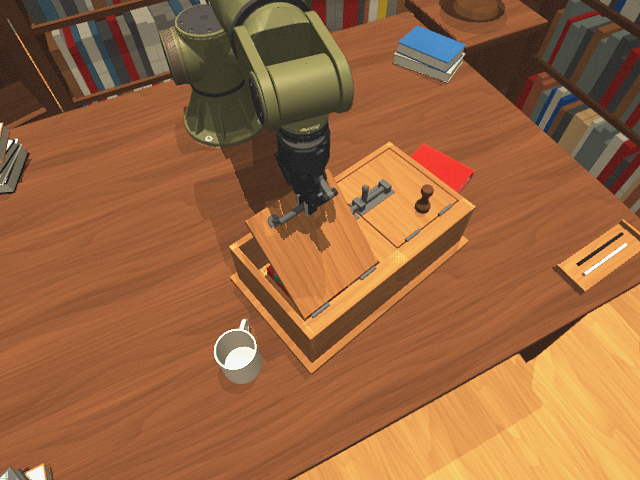

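The flap stands open in the gripper, with the bar end at (275,220), and the bolt is still in its keeper near (357,210). I'll check the angle by fitting a plane to the depth.

```bash
python3 - <<'E'
from h import *
import pickle
c=pickle.load(open('s3.pkl','rb'));P=cloud(c)
m=np.zeros((480,640),np.uint8);cv2.fillPoly(m,[np.array([(275,240),(335,222),(360,262),(315,290)])],1)
Q=P[m>0];Q=Q[~np.isnan(Q[:,0])];u=np.linalg.svd(Q-Q.mean(0),full_matrices=False);n=u[2][2];n*=np.sign(n[2])
print('deg',np.degrees(np.arccos(n[2])),'axis',n@BX,n@BY,'rms',u[1][2]/len(Q)**.5)
P=P.reshape(-1,3);P=P[~np.isnan(P[:,0])];L=np.c_[(P[:,:2]-C0)@BX[:2],(P[:,:2]-C0)@BY[:2]]
k=(abs(L[:,0]+30)<12)&(abs(L[:,1]-60)<35)&(P[:,2]>172)&(P[:,2]<204);print(k.sum(),np.median(L[k],0),L[k].min(0),L[k].max(0))
E
```

```text
deg 44.16443376320565 axis 0.6967165264804759 -0.0021834310754271307 rms 1.1952458609856433
74 [-29.2562      47.20911597] [-37.63586694  42.96189657] [-24.53214391  55.11177899]
```

The flap is at about 44° and the knob hasn't moved, so I'm handing in.

```bash
python3 -c "
from h import *
st(); print(bot.finish_job())"
```

```text
15.22 [620.  -25.  302.7] [-15.2  -2.9  16.3] 10.4 39.8
the job is handed in; nothing more can be done
None
```

I handed the job in at about 15 s of the 45 s limit: the bolt is against its end stop, and the gripper is holding the flap by its bar at about 44° (measured from depth); the result of the judging was not shown.

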